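# Lift the dryer's control board out of its housing by its edges

### The arm

A 7-joint arm with a two-finger parallel gripper is mounted at the origin on the work surface; the furniture and walls round the work are solid. World frame = base frame: x ahead of the robot, y to its left, z up, the work surface at z = 0. Lengths are in m, angles in rad, forces in N, time in s.
With the tool pointing down it reaches from about 0.425 to 0.925 m from the base axis. Payload 6.8 kg.
Tool frame: the origin (TCP) lies midway between the tips of the shut fingers; the grasp point (between the pads) lies 19 mm behind it; z points along the fingers, y is the line along which they close (so a half turn about z gives the same grasp; the last joint's range is limited). The gripper opens to 85 mm and grips with 20 to 120 N. Pads are 22 mm wide; open, the fingers measure 114 mm over their backs; the gripper's body (76 mm by 85 mm) begins 54 mm behind the grasp point. The pads swing forward as they close: fully open they stand 13 mm farther back than shut.
Start: joints at [-0.108, 0.477, 0.022, 1.555, -0.011, 1.109, -0.083], TCP at [0.675, 0, 0.231] pointing down, gripper open.
Joint ranges: [-2.96, 2.96], [-0.34, 2.1], [-1.41, 1.46], [0.24, 2.44], [-1.37, 4.51], [0.17, 1.92], [-2.96, 2.96]. Speed limits (rad/s): [2.39, 2.39, 3.14, 3.14, 3.14, 3.14, 3.14].

### API

Orientations are given as a rotation vector (axis times angle).
In Python, from bench import get_obs, grab_frame, camera_params, r gives the robot as it stands.
- The arm moves only by the shell command python3 -m jog 'ROWS' [FORCE]. ROWS is JSON, a list of rows, each an object of numbers: "rx", "ry", "rz": the turn, a rotation vector about the world's x, y, z scaled (see below); "x", "y", "z": the shift along the world's x, y, z scaled (see below); "jaw": the opening, from -1 (shut) to 1 (fully open). In form: [{"rx": .., "ry": .., "rz": .., "x": .., "y": .., "z": .., "jaw": ..}, ...]. A call has 1 to 8 rows; each row shifts and turns the commanded pose from where the row before left it; what a row does not reach is not made up. The controller multiplies each number of a shift by 60 mm and each number of a turn by 10 degrees. A row lasts 1/8 s, in which the tool goes at most 62.5 mm and 10.7 degrees, less where a joint would pass 70% of its speed; a pose out of reach is approached as far as the arm can. A call with a number of a shift or a turn outside -1 to 1 is refused whole. A call with a gripper value outside its range is refused whole. The fingers move at their own pace and stop on an object; FORCE is the grip in N (left out, the last holds). Time passes only in rows, so rows that do not move let the fingers close. It gives the time, the measured TCP pose, the force, the opening and the grip force at its end, in the units of the state.
- get_obs(): the state, without advancing time (a new reading comes with each control period).
- grab_frame(name): name is "scene" or "side" or "wrist"; returns the picture (420x560x3 uint8, red, green, blue); there is no depth.
- camera_params(name): a dict with "fx", "fy", "cx", "cy" (pixels), "k1" (the pictures are not rectified: a ray, as slopes to the right and down, at radius r is drawn at 1 + k1 r^2 times it, then the intrinsics apply), "R" (3x3) and "t" (3): a world point X has camera coordinates R X + t. Camera axes: x right, y down, z forward; pixel columns grow to the right and rows downward; lengths in m; the calibration is good to about 2 mm. A picture is of the moment at which its call begins: read the wrist's pose just before it. camera_params takes no time and is no camera call; for the wrist camera it gives the pose at the moment of the call.
- r.hand_in(): hands the job in; it is judged then, once.
The state is a dict: "clock": time; "joints": joint angles; "qvel": joint speeds; "tau": joint torques, N m; "tcp_pos": TCP position; "orientation": TCP orientation; "contact_force": force on the tool from outside, world axes, zero at the start; "moment": the same for the moment, N m; "grip_width": finger opening in m; "gripper_force": force on a finger pad.
Only numpy, scipy, OpenCV 4.12 (cv2) and the standard library are available. Lean on these libraries where they do the work, as an engineer would, in place of code of your own. Each camera call takes 0.05 s, during which the arm holds its last target. There are 200 camera calls.

### The job

The dryer's control board sits in the open grey base shell of its control unit: turn the white keeper by its thumb tab, counter-clockwise seen from above, fully square to the board, then take the board by its two bare long edges only (never touching the components or solder on its faces), draw it back towards the keeper from under the two fixed lips, and lift it straight up, level all the way. Finish while still holding it steady and level, component side up, about 20 cm above the worktop, so that I can look at the solder side; leave the tape roll, cup and screwdriver where they are.

Things in the scene. Friction and masses are not known exactly. Their poses are not given: they have to be found in the camera images.
- tray: open grey plastic base shell, fixed to the worktop. Origin on the worktop under the middle of the board's seat; x runs along the board from the keeper's end to the lips' end, y left, z up. Floor 4 mm thick, x -119 to +67 mm, y -66 to +66 mm. Rim 16 mm high, cut away on both long sides from x -55 to +45 mm to let fingers down to the floor.
- seat (a point): middle of the board's seat, 24 mm above the worktop over the tray's origin, axes as the tray. Four corner ledges (x 36 to 56 mm either end, y 25 to 30 mm either side) carry the board; ribs beside them (same x, y 31.5 to 34.5 mm, to 27 mm above the worktop) guide it. Between them, x -36 to +36 mm, nothing but the floor lies beside or below the board's long edges.
- lips (a point): midpoint under the two fixed lips' tips, 29 mm above the worktop, 50 mm to +x of the tray's origin. The lips (14 mm wide, centred 16 mm either side, 4 mm thick) reach 5 mm over the board's far end, 1.8 mm above it; their posts are 1.5 mm behind that end. Before it can rise the board must be drawn about 7 mm (5.5 to 12) along the tray's -x, resting on its ledges.
- board: green control board, 110 (x) x 60 (y) x 3.2 mm, 0.1 to 0.2 kg. Origin: middle of its underside, z up to the component side; seated, it lies at point seat with the tray's axes (within 1 mm). Hold it by its two long edges, 60 mm apart, near the middle of their length, where its centre of mass lies within 4 mm. Components stand up to 20 mm over its top, inside x +-45, y +-26 mm.
- circuit: what must not be touched: the components, copper and solder on both faces of the board, which begin 4 mm in from its long edges and 10 mm from its short ends. Fixed to the board, with the board's origin and axes.
- keeper_tab (a point): middle of the top of the keeper's thumb tab, 54.5 mm above the worktop. The tab is an upright white plate, 16 mm long along the keeper, 8 mm thick, rising from 34 to 54.5 mm above the worktop, on the keeper's outer end 24 mm from the pivot. The point's x axis points along the keeper from tab to nose.
- keeper_pivot (a point): top of the keeper on its upright pivot, 34 mm above the worktop, 77 mm to -x of the tray's origin. The keeper is a white bar 62 mm long, 10 mm wide, 5 mm thick; its nose is 30 mm from the pivot, and a step under it stops the board from sliding back while shut.
- keeper (a joint): angle of the keeper about its upright pivot, counter-clockwise from above positive: 0 = nose along the tray's +x, over the board's near end (8 mm overlap), thumb tab to -x; stop at 1.57 = square to the board, thumb tab towards the tray's -y, board free. Stiff (0.03 N m, about 1.3 N at the tab); stays where it is left.
- tape_roll: bystander: roll of tape lying flat, 98 x 96 x 25 mm
- dosing_cup: bystander: small open cup, 63 mm wide, 49 mm high
- screwdriver: bystander: screwdriver with black handle, about 170 mm long, lying down

How it is judged:
On the way, in this order (a step that is already met when the one before it is completed fails the run):
1. the keeper is turned square to the board (at least 1.3 rad) (value of joint keeper above 1.3 rad), for 0.1 s.
2. the board is drawn back at least 5 mm from under the lips, still low in the shell (x of board in the frame of tray below -0.005 m and height (world z) of board below 0.04 m).
3. the board is held by the fingers, level, lifted clear of the shell (height (world z) of board above 0.08 m and angle between board's own z axis and vertical below 0.12 rad and contact force between the fingers and board above 1 N), for 0.2 s.
At the end, for the whole second after the job is handed in: The keeper stands open (over 1.3 rad); the board is held by the fingers with its underside 16 to 26 cm above the worktop, component side up and level within 0.10 rad, still (under 2 cm/s and 0.1 rad/s), touching neither the shell nor, with its components or solder, the fingers (height (world z) of board between 0.16 and 0.26 m and angle between board's own z axis and vertical below 0.1 rad and linear speed of board below 0.02 m/s and angular speed of board below 0.1 rad/s and contact force between the fingers and board above 1 N and contact force between board and tray below 0.05 N and contact force between the fingers and circuit below 0.3 N and value of joint keeper above 1.3 rad); the arm keeps its last pose, push and grip.
It fails at once if the fingers or arm press on the components or solder on the board's faces (over 0.5 N) (contact force between any of the fingers, the arm and circuit above 0.5 N).
It fails at once if the board is tipped more than 0.25 rad (angle between board's own z axis and vertical above 0.25 rad).
It fails at once if a bystander is pushed more than 2 cm (distance of any of tape_roll, dosing_cup, screwdriver from where it was at the start of the episode above 0.02 m).
It also fails if it takes over 48 s, if anything falls off the work surface, if the arm or the gripper's body presses on something with over 40 N, if the wrist force passes 120 N, or if a joint passes its speed limit or range.

## Working session

There is one attempt and no reset: what is moved stays moved. The work goes in short steps, Python scripts to look and compute and a shell command to move; the robot and the scene stay as the last step left them, time stands still between calls to the robot, and variables do not carry over. Pictures are saved under pics/ and viewed, at most 10 in all, crops included, and the job is handed in when it is done.

```bash
mkdir -p pics; ls; cat > h.py <<'E'
import numpy as np, cv2
from bench import get_obs, grab_frame, camera_params, r
def ray(cp,u,v):
    x,y=(u-cp["cx"])/cp["fx"],(v-cp["cy"])/cp["fy"]
    d=np.array([x,y]); s=d.copy()
    for _ in range(20): s=d/(1+cp["k1"]*(s@s))
    R=np.array(cp["R"]);t=np.array(cp["t"])
    return -R.T@t, R.T@np.array([s[0],s[1],1])
def onplane(cp,u,v,z):
    o,d=ray(cp,u,v); return o+d*(z-o[2])/d[2]
def px(cp,X):
    c=np.array(cp["R"])@np.array(X)+np.array(cp["t"]); s=c[:2]/c[2]; s=s*(1+cp["k1"]*(s@s))
    return np.array([cp["fx"]*s[0]+cp["cx"],cp["fy"]*s[1]+cp["cy"]])
E
python3 - <<'E'
from h import *
ims=[]
for n in("scene","wrist"):
    cp=camera_params(n); im=grab_frame(n); ims.append(im)
    cv2.imwrite(f"pics/{n}0.png",im[:,:,::-1]); print(n,cp)
print(get_obs())
E
```

```text
pics
scene {'fx': 414.01119301498835, 'fy': 414.01119301498835, 'cx': 276.74234150640524, 'cy': 208.05805193317232, 'k1': -0.05636633607359161, 'R': array([[ 0.47006592, -0.8825418 ,  0.01256993],
       [-0.63643174, -0.34877968, -0.68797338],
       [ 0.6115494 ,  0.31539294, -0.72562706]]), 't': array([-0.37922551,  0.35730557,  0.63108775])}
wrist {'fx': 372.96153187011384, 'fy': 372.96153187011384, 'cx': 285.91246315998586, 'cy': 213.0808327553112, 'k1': 0.031188475786288434, 'R': array([[ 9.99998566e-01, -9.78508745e-04, -1.38233838e-03],
       [-4.88873445e-04, -9.48235879e-01,  3.17566496e-01],
       [-1.62152444e-03, -3.17565365e-01, -9.48234997e-01]]), 't': array([-0.67415378, -0.04081551,  0.38158367])}
{'clock': 0.1, 'joints': array([-0.10807586,  0.47774345,  0.0223526 ,  1.55631411, -0.01149518,
        1.10931756, -0.08310823]), 'qvel': array([-6.09450094e-04, -2.16411849e-03,  1.08286665e-04, -2.59603458e-04,
        8.71641813e-05,  2.56927673e-04,  7.14849684e-05]), 'tau': array([ 5.69385389e-03, -5.97765398e+01,  1.61440808e+00, -2.81952703e+01,
        1.29656185e-02,  5.02699884e-03, -1.13572563e-05]), 'tcp_pos': array([ 6.74478596e-01, -3.37253907e-05,  2.30421942e-01]), 'orientation': array([-2.22070203e+00, -2.22066065e+00,  1.97492605e-03]), 'contact_force': array([0.50718912, 0.02121843, 0.27703234]), 'moment': array([ 0.01780527,  0.02378855, -0.02230301]), 'gripper_force': 0.0, 'grip_width': 0.08493167632928672}
```

View pics/scene0.png

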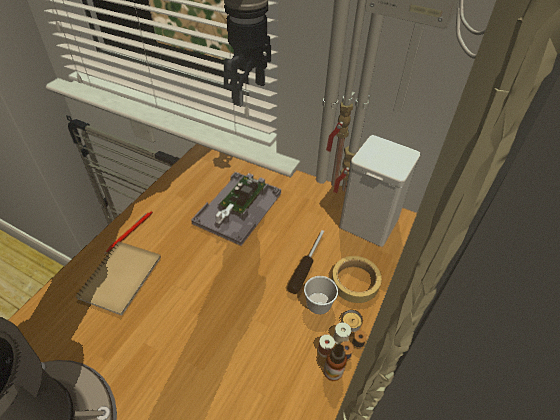

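View pics/wrist0.png

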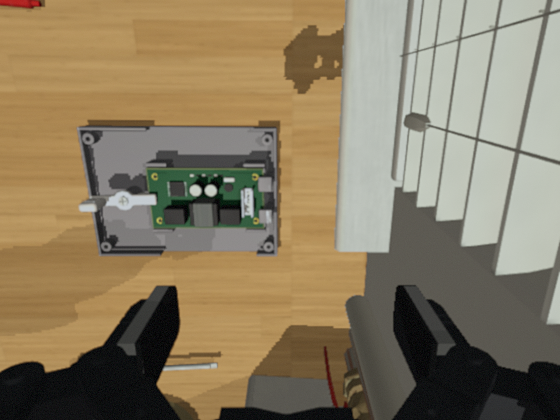

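The wrist view shows the tray with corners at about (80,128)-(278,255), the board at (148..266, 167..229), the pivot at (123,201) and the tab at about (90,206). The tray is nearly aligned with world x. The sill starts at about u=340.

```bash
python3 - <<'E'
from h import *
cp=camera_params("wrist"); im=cv2.imread("pics/wrist0.png")
print("cam",ray(cp,280,210)[0])
hsv=cv2.cvtColor(im,cv2.COLOR_BGR2HSV)
m=cv2.inRange(hsv,(45,90,20),(85,255,255)); m[:150]=0;m[245:]=0;m[:,:140]=0;m[:,275:]=0
ys,xs=np.nonzero(m); P=np.array([onplane(cp,u,v,.0272)[:2] for u,v in zip(xs,ys)])
rc=cv2.minAreaRect((P*1000).astype(np.float32)); print("board",rc)
for n,u,v,z in [("pivot",123,201,.034),("tabtop",90,206,.0545),("trayTL",80,128,.016),("TR",278,127,.016),("BR",276,255,.016),("BL",99,255,.016),("sill",340,200,.0),("sill.3",340,200,.2)]:
    print(n,onplane(cp,u,v,z).round(4))
cv2.imwrite("pics/w0c.png",cv2.resize(im[115:265,70:290],None,fx=3.6,fy=3.6,interpolation=cv2.INTER_CUBIC))
sd=grab_frame("side"); cv2.imwrite("pics/side0.png",sd[:,:,::-1]); 
E
```

```text
cam [0.67478392 0.08181612 0.37394349]
board ((597.690185546875, -19.112180709838867), (57.2972297668457, 107.81778717041016), 89.94854736328125)
pivot [ 0.5202 -0.0199  0.034 ]
tabtop [ 0.4998 -0.0184  0.0545]
trayTL [0.4825 0.0456 0.016 ]
TR [0.6669 0.0471 0.016 ]
BR [ 0.6638 -0.0845  0.016 ]
BL [ 0.4791 -0.0841  0.016 ]
sill [ 0.7307 -0.029   0.    ]
sill.3 [0.7008 0.0302 0.2   ]
```

View pics/w0c.png

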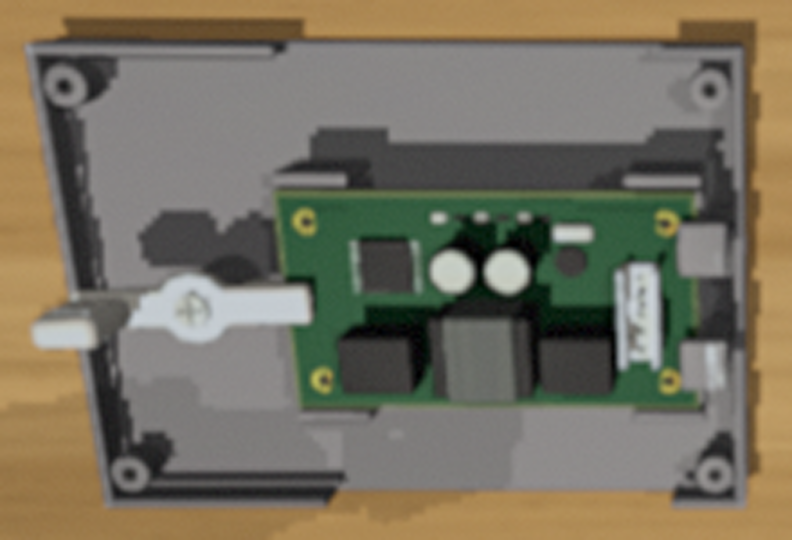

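View pics/side0.png

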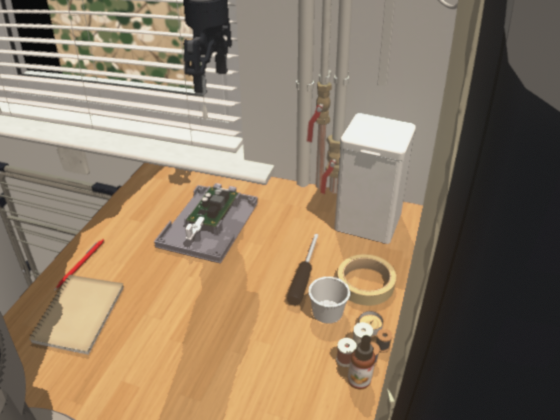

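The crop confirms the keeper shut with its tab at about (88,207), the two lips at the +x end, and the board clear of everything but its ribs. The side view shows the area above the tray is free, with the sill behind it.

Next I shut the jaw and go to the +y side of the tab.

```bash
python3 -m jog '[{"x":-0.74,"y":0.05,"z":-0.3,"jaw":-1},{"x":-0.74,"y":0.05,"z":-0.4,"jaw":-1},{"x":-0.74,"y":0.05,"z":-0.4,"jaw":-1},{"x":-0.74,"y":0.07,"z":-0.4,"jaw":-1},{"z":-0.4,"jaw":-1},{"jaw":-1},{"jaw":-1}]' 30
python3 - <<'E'
from h import *
cp=camera_params("wrist"); im=grab_frame("wrist"); cv2.imwrite("pics/w1.png",im[:,:,::-1]); o=get_obs(); print(o["tcp_pos"],o["contact_force"])
for n,X in [("tab",(.4962,-.0195,.0545)),("piv",(.5202,-.0199,.034))]: print(n,px(cp,X))
E
```

```text
[ 6.74657477e-01 -5.52727719e-05  2.30701616e-01] [ 0.83987012 -0.14377888  0.46806995]
tab [ 86.00279814 207.14539733]
piv [122.9349614  200.99319783]validation failed for argument at $[0]...
```

View pics/w1.png

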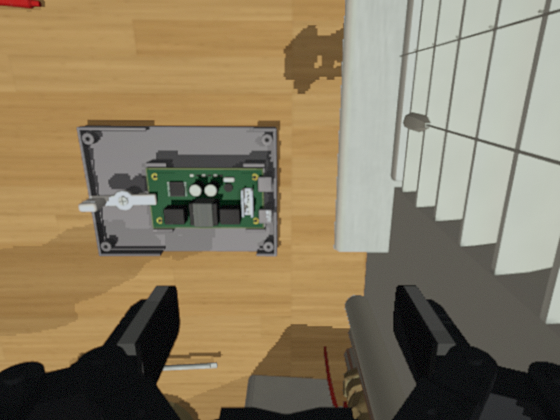

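The command was refused, so the picture shows the unmoved scene. I'll probably have to give every key in each row.

```bash
python3 -m jog '[{"rx":0,"ry":0,"rz":0,"x":-0.74,"y":0.05,"z":-0.3,"jaw":-1},{"rx":0,"ry":0,"rz":0,"x":-0.74,"y":0.05,"z":-0.4,"jaw":-1},{"rx":0,"ry":0,"rz":0,"x":-0.74,"y":0.05,"z":-0.4,"jaw":-1},{"rx":0,"ry":0,"rz":0,"x":-0.74,"y":0.07,"z":-0.4,"jaw":-1},{"rx":0,"ry":0,"rz":0,"x":0,"y":0,"z":-0.4,"jaw":-1},{"rx":0,"ry":0,"rz":0,"x":0,"y":0,"z":0,"jaw":-1},{"rx":0,"ry":0,"rz":0,"x":0,"y":0,"z":0,"jaw":-1}]' 30
python3 - <<'E'
from h import *
cp=camera_params("wrist"); im=grab_frame("wrist"); cv2.imwrite("pics/w2.png",im[:,:,::-1]); o=get_obs(); print(o["tcp_pos"],o["contact_force"])
for n,X in [("tab",(.4962,-.0195,.0545)),("piv",(.5202,-.0199,.034))]: print(n,px(cp,X))
E
```

```text
clock: 1.08
tcp_pos: [0.4985, 0.0133, 0.1181]
orientation: [2.221, 2.221, 0.002]
contact_force: [0.4, 0.4, 0.2]
grip_width: -0.0003
gripper_force: 0.0
[0.49875615 0.01327884 0.11828036] [ 0.25927682 -0.46126374  0.16125113]
tab [281.93227285 281.88790658]
piv [317.68540046 267.41230331]
```

View pics/w2.png

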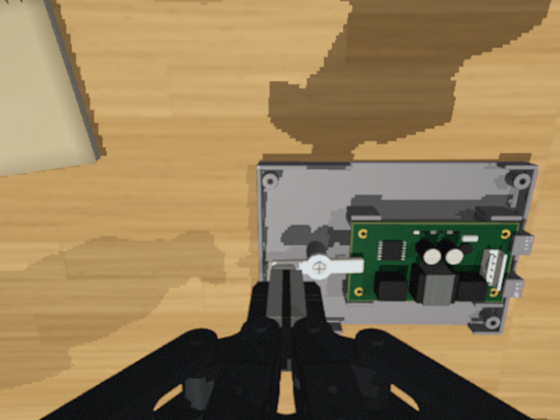

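The shut fingers are above the +y side of the tab, and the pivot is at (319,266), within 1–2 px of the prediction. Now I descend and come up to the tab.

```bash
python3 -m jog '[{"rx":0,"ry":0,"rz":0,"x":-0.03,"y":0,"z":-0.45,"jaw":-1},{"rx":0,"ry":0,"rz":0,"x":0,"y":0,"z":-0.45,"jaw":-1},{"rx":0,"ry":0,"rz":0,"x":0,"y":0,"z":-0.38,"jaw":-1},{"rx":0,"ry":0,"rz":0,"x":0,"y":-0.1,"z":0,"jaw":-1},{"rx":0,"ry":0,"rz":0,"x":0,"y":-0.1,"z":0,"jaw":-1},{"rx":0,"ry":0,"rz":0,"x":0,"y":-0.1,"z":0,"jaw":-1}]'
python3 -m jog '[{"rx":0,"ry":0,"rz":1,"x":-0.037,"y":-0.073,"z":0,"jaw":-1},{"rx":0,"ry":0,"rz":1,"x":-0.024,"y":-0.079,"z":0,"jaw":-1},{"rx":0,"ry":0,"rz":1,"x":-0.01,"y":-0.082,"z":0,"jaw":-1},{"rx":0,"ry":0,"rz":1,"x":0.004,"y":-0.082,"z":0,"jaw":-1},{"rx":0,"ry":0,"rz":0,"x":0,"y":0,"z":0,"jaw":-1}]'
```

```text
clock: 1.88
tcp_pos: [0.4966, -0.0054, 0.0417]
orientation: [2.221, 2.22, 0.003]
contact_force: [-0.9, 2.1, 0.9]
grip_width: 0.0001
gripper_force: 1.4
clock: 2.5
tcp_pos: [0.4921, -0.0245, 0.0413]
orientation: [1.331, 2.844, 0.001]
contact_force: [-0.3, -0.3, -0.2]
grip_width: 0.0
gripper_force: 0.0
```

```bash
python3 -m jog '[{"rx":0,"ry":0,"rz":1,"x":0.019,"y":-0.08,"z":0,"jaw":-1},{"rx":0,"ry":0,"rz":1,"x":0.032,"y":-0.076,"z":0,"jaw":-1},{"rx":0,"ry":0,"rz":1,"x":0.045,"y":-0.069,"z":0,"jaw":-1},{"rx":0,"ry":0,"rz":1,"x":0.056,"y":-0.06,"z":0,"jaw":-1},{"rx":0,"ry":0,"rz":1,"x":0.066,"y":-0.05,"z":0,"jaw":-1},{"rx":0,"ry":0,"rz":0,"x":0.03,"y":0,"z":0,"jaw":-1}]'
```

```text
clock: 3.25
tcp_pos: [0.5058, -0.0446, 0.0406]
orientation: [-0.009, -3.14, 0.001]
contact_force: [-4.4, 0.2, 3.2]
grip_width: 0.0002
gripper_force: 2.1
```

```bash
python3 -m jog '[{"rx":0,"ry":0,"rz":0,"x":0.02,"y":0,"z":0,"jaw":-1},{"rx":0,"ry":0,"rz":0,"x":0,"y":0,"z":0,"jaw":-1}]'
python3 -m jog '[{"rx":0,"ry":0,"rz":0,"x":-0.2,"y":0,"z":0,"jaw":-1},{"rx":0,"ry":0,"rz":0,"x":-0.1,"y":0,"z":0.5,"jaw":-1},{"rx":0,"ry":0,"rz":0,"x":0,"y":0,"z":1,"jaw":-1},{"rx":0,"ry":0,"rz":0,"x":0.3,"y":0.1,"z":0.8,"jaw":1},{"rx":0,"ry":0,"rz":0,"x":0.5,"y":0.3,"z":0,"jaw":1},{"rx":0,"ry":0,"rz":0,"x":0,"y":0,"z":0,"jaw":1},{"rx":0,"ry":0,"rz":0,"x":0,"y":0,"z":0,"jaw":1}]'
python3 - <<'E'
from h import *
cp=camera_params("wrist"); im=grab_frame("wrist"); im=im[:,:,::-1].copy(); cv2.imwrite("pics/w3.png",im)
hsv=cv2.cvtColor(im,cv2.COLOR_BGR2HSV)
m=cv2.inRange(hsv,(45,90,20),(85,255,255)); m=cv2.morphologyEx(m,cv2.MORPH_OPEN,np.ones((2,2)))
n,l,s,c=cv2.connectedComponentsWithStats(cv2.dilate(m,np.ones((9,9)))); k=1+np.argmax(s[1:,4]); m[l!=k]=0
ys,xs=np.nonzero(m); print(xs.min(),xs.max(),ys.min(),ys.max())
P=np.array([onplane(cp,u,v,.0272)[:2] for u,v in zip(xs,ys)])
print(cv2.minAreaRect((P*1000).astype(np.float32)),np.percentile(P,[0.2,99.8],axis=0))
for n,X in [("piv",(.5205,-.0196,.034)),("tab",(.5205,-.0436,.0545))]: print(n,px(cp,X))
E
```

```text
clock: 3.5
tcp_pos: [0.5058, -0.0445, 0.0403]
orientation: [-0.008, -3.138, 0.002]
contact_force: [-5.4, -2.0, 4.2]
grip_width: -0.0001
gripper_force: 2.7
clock: 4.38
tcp_pos: [0.5367, -0.0199, 0.1779]
orientation: [-0.001, -3.14, 0.0]
contact_force: [0.6, -0.3, -0.4]
grip_width: 0.0721
gripper_force: 0.0
252 323 202 316
((598.4532470703125, -18.72337532043457), (59.616512298583984, 108.9135513305664), 89.8896255493164) [[ 0.5439551  -0.04825213]
 [ 0.65291422  0.01094722]]
piv [286.13381642 175.89285516]
tab [253.48701577 182.17718967]
```

View pics/w3.png

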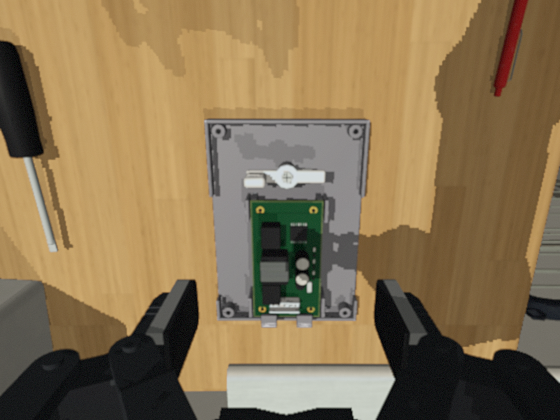

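The keeper is now square, with its bar horizontal in the image at v≈177. The board centre is (0.598, -0.0187) at yaw≈0, so I go over it with the jaw open and descend partway.

```bash
python3 -m jog '[{"rx":0,"ry":0,"rz":0,"x":0.5,"y":0.02,"z":0,"jaw":1},{"rx":0,"ry":0,"rz":0,"x":0.52,"y":0,"z":0,"jaw":1},{"rx":0,"ry":0,"rz":0,"x":0,"y":0,"z":-0.6,"jaw":1},{"rx":0,"ry":0,"rz":0,"x":0,"y":0,"z":-0.6,"jaw":1},{"rx":0,"ry":0,"rz":0,"x":0,"y":0,"z":-0.6,"jaw":1},{"rx":0,"ry":0,"rz":0,"x":0,"y":0,"z":-0.4,"jaw":1},{"rx":0,"ry":0,"rz":0,"x":0,"y":0,"z":0,"jaw":1}]'
```

```text
clock: 5.3
tcp_pos: [0.5963, -0.0194, 0.0444]
orientation: [-0.001, -3.136, 0.001]
contact_force: [-0.6, 0.4, 0.2]
grip_width: 0.0855
gripper_force: 0.0
```

```bash
python3 -m jog '[{"rx":0,"ry":0,"rz":0,"x":0.02,"y":0.01,"z":-0.25,"jaw":1},{"rx":0,"ry":0,"rz":0,"x":0,"y":0,"z":-0.25,"jaw":1},{"rx":0,"ry":0,"rz":0,"x":0,"y":0,"z":-0.18,"jaw":1},{"rx":0,"ry":0,"rz":0,"x":0,"y":0,"z":0,"jaw":1}]'
python3 - <<'E'
from h import *
im=grab_frame("wrist"); cv2.imwrite("pics/w4.png",im[:,:,::-1])
E
```

```text
clock: 5.8
tcp_pos: [0.5993, -0.0181, 0.0047]
orientation: [0.0, -3.14, 0.0]
contact_force: [0.0, -0.1, 0.1]
grip_width: 0.0857
gripper_force: 0.0
```

View pics/w4.png

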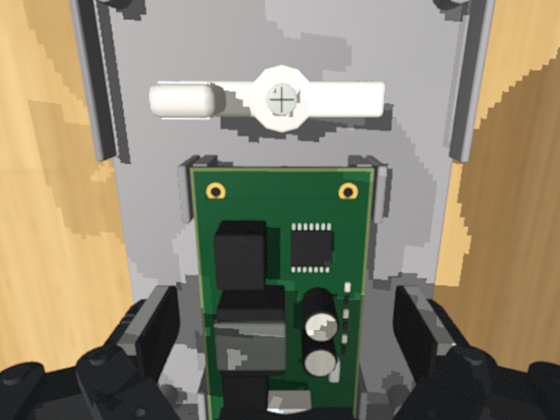

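The view shows the fingers beside the bare edges and the board centred between them (tips at u=178 and 393, board 200–370). Closing.

```bash
python3 -m jog '[{"rx":0,"ry":0,"rz":0,"x":0,"y":0,"z":0,"jaw":0.5},{"rx":0,"ry":0,"rz":0,"x":0,"y":0,"z":0,"jaw":0.4},{"rx":0,"ry":0,"rz":0,"x":0,"y":0,"z":0,"jaw":-1},{"rx":0,"ry":0,"rz":0,"x":0,"y":0,"z":0,"jaw":-1},{"rx":0,"ry":0,"rz":0,"x":0,"y":0,"z":0,"jaw":-1},{"rx":0,"ry":0,"rz":0,"x":0,"y":0,"z":0,"jaw":-1}]' 40
```

```text
clock: 6.6
tcp_pos: [0.6005, -0.0182, 0.0066]
orientation: [0.0, 3.141, -0.001]
contact_force: [-1.7, 0.2, 6.3]
grip_width: 0.0584
gripper_force: 41.8
```

```bash
python3 -m jog '[{"rx":0,"ry":0,"rz":0,"x":-0.02,"y":0,"z":0.01,"jaw":-1},{"rx":0,"ry":0,"rz":0,"x":-0.04,"y":0,"z":0,"jaw":-1},{"rx":0,"ry":0,"rz":0,"x":-0.04,"y":0,"z":0,"jaw":-1},{"rx":0,"ry":0,"rz":0,"x":-0.04,"y":0,"z":0,"jaw":-1},{"rx":0,"ry":0,"rz":0,"x":0,"y":0,"z":0,"jaw":-1},{"rx":0,"ry":0,"rz":0,"x":0,"y":0,"z":0,"jaw":-1}]'
python3 - <<'E'
from h import *
cp=camera_params("wrist"); im=grab_frame("wrist")[:,:,::-1].copy(); cv2.imwrite("pics/w5.png",im)
im0=cv2.imread("pics/w4.png")
for a in(im0,im):
  hsv=cv2.cvtColor(a,cv2.COLOR_BGR2HSV); m=cv2.inRange(hsv,(45,90,20),(85,255,255)); m=m[:,240:270]
  print("top row of green",np.argmax(m.sum(1)>20*255))
v=np.argmax(m.sum(1)>20*255); print("near end",onplane(cp,255,v,.0272))
E
```

```text
clock: 7.35
tcp_pos: [0.592, -0.0181, 0.0066]
orientation: [0.0, 3.141, -0.0]
contact_force: [1.4, -1.1, 5.9]
grip_width: 0.058
gripper_force: 43.3
top row of green 171
top row of green 167
near end [ 0.5352369  -0.02840922  0.0272    ]
```

The near end is now at x=0.535, about 8 mm back from the seated 0.543, and the board is still low. Lifting gently first.

```bash
python3 -m jog '[{"rx":0,"ry":0,"rz":0,"x":0,"y":0,"z":0.04,"jaw":-1},{"rx":0,"ry":0,"rz":0,"x":0,"y":0,"z":0.06,"jaw":-1},{"rx":0,"ry":0,"rz":0,"x":0,"y":0,"z":0.1,"jaw":-1},{"rx":0,"ry":0,"rz":0,"x":0,"y":0,"z":0.1,"jaw":-1},{"rx":0,"ry":0,"rz":0,"x":0,"y":0,"z":0,"jaw":-1}]'
```

```text
clock: 8.02
tcp_pos: [0.5921, -0.0179, 0.025]
orientation: [0.0, 3.141, 0.0]
contact_force: [-0.3, -0.8, -0.4]
grip_width: 0.0586
gripper_force: 43.1
```

```bash
python3 -m jog '[{"rx":0,"ry":0,"rz":0,"x":0,"y":0,"z":0.2,"jaw":-1},{"rx":0,"ry":0,"rz":0,"x":0,"y":0,"z":0.4,"jaw":-1},{"rx":0,"ry":0,"rz":0,"x":0,"y":0,"z":0.4,"jaw":-1},{"rx":0,"ry":0,"rz":0,"x":0,"y":0,"z":0.4,"jaw":-1},{"rx":0,"ry":0,"rz":0,"x":0,"y":0,"z":0.4,"jaw":-1},{"rx":0,"ry":0,"rz":0,"x":0,"y":0,"z":0.4,"jaw":-1},{"rx":0,"ry":0,"rz":0,"x":0,"y":0,"z":0.3,"jaw":-1},{"rx":0,"ry":0,"rz":0,"x":0,"y":0,"z":0.2,"jaw":-1}]'
python3 -m jog '[{"rx":0,"ry":0,"rz":0,"x":0,"y":0,"z":0,"jaw":-1},{"rx":0,"ry":0,"rz":0,"x":0,"y":0,"z":0,"jaw":-1},{"rx":0,"ry":0,"rz":0,"x":0,"y":0,"z":0,"jaw":-1},{"rx":0,"ry":0,"rz":0,"x":0,"y":0,"z":0,"jaw":-1}]'
python3 - <<'E'
from h import *
cp=camera_params("wrist"); a=grab_frame("wrist")[:,:,::-1]; cp2=camera_params("side"); b=grab_frame("side")[:,:,::-1]
u,v=px(cp2,(.592,-.018,.2)).astype(int); print(u,v)
cv2.imwrite("pics/end.png",np.hstack([cv2.resize(a,(440,330)),cv2.resize(b[max(0,v-100):max(0,v-100)+200,max(0,u-100):max(0,u-100)+200],(330,330))]))
E
```

```text
clock: 9.02
tcp_pos: [0.5918, -0.018, 0.1875]
orientation: [0.0, 3.141, -0.0]
contact_force: [0.1, 0.5, -2.1]
grip_width: 0.0585
gripper_force: 43.3
clock: 9.52
tcp_pos: [0.5914, -0.018, 0.1857]
orientation: [0.0, -3.141, -0.0]
contact_force: [-0.7, 0.1, -1.6]
grip_width: 0.0589
gripper_force: 43.3
202 127
```

View pics/end.png

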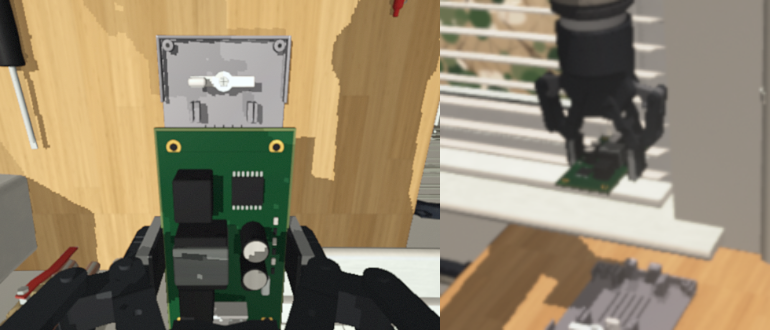

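The board is held level by its edges, with its underside about 20 cm above the worktop and clear of the shell. The keeper is still open. Handing in.

```bash
python3 -c "
from bench import r
print(r.hand_in())"
```

```text
the job is handed in; nothing more can be done
None
```

I turned the keeper square, drew the board back about 8 mm and lifted it straight up; it was handed in held level by its two long edges, component side up, about 20 cm above the worktop; the judging result was not shown.

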